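# Find the flush cover release of a label printer and swing its lid open

### The arm

A 7-joint arm with a two-finger parallel gripper is mounted at the origin on a cart in front of the work surface, level with it; the furniture and walls round the work are solid. World frame = base frame: x ahead of the robot, y to its left, z up, the work surface at z = 0. Lengths are in m, angles in rad, forces in N, time in s.
With the tool pointing down it reaches from about 0.4 to 0.85 m from the base axis. Payload 4.4 kg.
Tool frame: the origin (TCP) lies at the very end of the fingers, on their centre line; the grasp point (between the pads) lies 19 mm behind it; z points along the fingers, y is the line along which they close (so a half turn about z gives the same grasp; the last joint's range is limited). The gripper opens to 94 mm and grips with 3 to 60 N. Pads are 16 mm wide; open, the fingers measure 119 mm over their backs; the gripper's body (75 mm by 177 mm) begins 78 mm behind the grasp point.
Start: joints at [-1.271, 0.628, 0.038, 1.517, -0.027, 0.996, -0.02], TCP at [0.232, 0.607, 0.205] pointing down, gripper open.
Joint ranges: [-3.06, 3.06], [-0.37, 2.12], [-1.25, 1.32], [0.18, 2.47], [-1.1, 4.24], [0.23, 1.98], [-2.94, 2.94]. Speed limits (rad/s): [2.57, 2.57, 3.14, 3.14, 3.14, 3.14, 3.14].

### API

Orientations are given as a 3x3 rotation matrix whose columns are the frame's x, y, z axes.
In Python, from bench import read_state, vision, job gives the robot as it stands.
- The arm moves only by the shell command python3 -m jog 'ROWS' [FORCE]. ROWS is JSON, a list of rows, each a list of 7 numbers: the closure, from 0 (fully open) to 1 (shut), then the shift along the world's x, y, z in m, then the turn, a rotation vector about the world's x, y, z in degrees. In form: [[gripper, dx, dy, dz, rx, ry, rz], ...]. A call has 1 to 12 rows; each row shifts and turns the commanded pose from where the row before left it; what a row does not reach is not made up. A row lasts 1/8 s, in which the tool goes at most 62.5 mm and 10.7 degrees, less where a joint would pass 70% of its speed; a pose out of reach is approached as far as the arm can. A call with a gripper value outside its range is refused whole. The fingers move at their own pace and stop on an object; FORCE is the grip in N (left out, the last holds). Time passes only in rows, so rows that do not move let the fingers close. It gives the time, the measured TCP pose, the force, the opening and the grip force at its end, in the units of the state.
- read_state(): the state, without advancing time (a new reading comes with each control period).
- vision.read_camera(name): name is "scene" or "top" or "wrist"; returns the picture (420x560x3 uint8, red, green, blue); there is no depth.
- vision.camera_info(name): a dict with "fov_y" (degrees; the focal length in pixels is half the picture's height over the tangent of half this angle, whatever the lens; pixels are square), "cx", "cy" (the principal point, pixels), "world_from_camera" (4x4, takes a point from camera to world coordinates). Camera axes: x right, y down, z forward; pixel columns grow to the right and rows downward; lengths in m; the calibration is good to about 2 mm. The wrist camera is an equidistant fisheye: a pixel r from the principal point sees the ray r / f radians off the axis. A picture is of the moment at which its call begins: read the wrist's pose just before it. camera_info takes no time and is no camera call; for the wrist camera it gives the pose at the moment of the call.
- job.finish_job(): hands the job in; it is judged then, once.
The state is a dict: "time": time; "joint_positions": joint angles; "dq": joint speeds; "joint_torque": joint torques, N m; "tool_pos": TCP position; "orientation": TCP orientation; "ft_force": force on the tool from outside, world axes, zero at the start; "moment": the same for the moment, N m; "width": finger opening in m; "grip_force": force on a finger pad.
Only numpy, scipy, OpenCV 4.12 (cv2) and the standard library are available. Lean on these libraries where they do the work, as an engineer would, in place of code of your own. Each camera call takes 0.05 s, during which the arm holds its last target. There are 200 camera calls.

### The job

Open the label printer so that its label roll can be changed: feel lightly along the dark fascia strip at the front of its top for the flush, unmarked release key, and press it until the lid springs ajar. Then push the lid up and over with the fingers until it is fully open and rests back against its stop. Pick nothing up, do not bang or lean hard on the printer, and leave the roll in its bay and the things round the printer as they are.

Things in the scene. Friction and masses are not known exactly. Their poses are not given: they have to be found in the camera images.
- printer: light grey desktop label printer with dark lid, 250 (x) x 270 (y) x 127 (z) mm, fixed to the bench. Origin: centre of its underside; its front faces its own -x, z up. Cheeks, side walls and shut lid are level, 127 mm up. The small round grey feed key and lamps on the right cheek do nothing. Inside, the bay lies under the lid.
- fascia_mid (a point): middle of the visible dark grey fascia strip in the printer's top, in front of the lid, on its rigid surface: 125 mm above the bench, 89 mm before the printer's origin. Visible strip: 63 mm along the printer's x, 124 mm along its y. The release key lies in it, centred across x; along y its centre is anywhere within 38 mm either side of this point (varies, not reported): find it by touch or eye.
- release (a joint): travel of the release key in m: 0 out, 0.005 fully down. Key: same dark grey as the strip, 42 mm (printer's x) by 38 mm (y), hair-line gap round it, top 2 mm below the strip; fingertips only partly on it are held up by the strip. Spring: 2 N to start, 4.5 N at the bottom. The catch lets go at about 3.5 mm, i.e. fingertips 5.5 mm below the strip. Springs back when left.
- lid (a joint): angle of the lid in rad: 0 shut and latched (cannot be lifted), 1.92 fully open on its stop, leaning back past upright. Once released, a damped spring lifts it to 0.8 within about 1 s, where it stays ajar; from there it must be pushed (about 1 N at the front edge, more if fast). Left below about 1.5 it falls back to 0.8; beyond about 1.75 it falls open by itself.
- lid_edge (a point): middle of the lid's front edge, half way through its 6 mm thickness; 150 mm from the hinge axis; lid 206 mm wide along y. At 0.8 rad it stands about 107 mm higher than when shut. Under the lid a latch pocket, 120 mm wide in the middle, hangs down 11 mm, from 8 to 17 mm behind the edge.
- lid_hinge (a point): middle of the lid's hinge axis, 121 mm above the bench and 100 mm behind the printer's origin; the axis runs along the printer's y.
- label_roll: roll of blank labels lying in the printer's bay under the lid, 104 mm diameter, 119 mm long along y, its top 114 mm above the bench. Origin: lowest point, middle. Stays where it is.
- parcel_s3: small brown carton, 63 x 101 x 50 mm, left of the printer (its +y side). Origin: centre of its underside. Leave alone.
- tape_measure: yellow pocket tape measure, 33 x 68 x 61 mm, left of the printer. Origin: centre of its underside. Leave alone.
- glue_stick: white glue stick with red cap, 28 mm diameter, 98 mm tall, standing right of the printer (its -y side). Origin: centre of its foot. Leave alone.
- stapler: red and black stapler, 36 x 145 x 42 mm, right of the printer. Origin: centre of its underside. Leave alone.

How it is judged:
On the way, in this order (a step that is already met when the one before it is completed fails the run):
1. the release is pressed and the lid springs ajar (value of joint lid between 0.3 and 1.2 rad), for 0.1 s.
2. the lid is pushed fully open (value of joint lid above 1.8 rad), for 0.2 s.
At the end, for the whole second after the job is handed in: The lid rests open at more than 1.8 rad and is still, the release key is out again (within 1.5 mm), and the label roll, carton, tape measure, glue stick and stapler are each within 15 mm of where they stood (value of joint lid above 1.8 rad and velocity of joint lid below 0.05 rad/s and value of joint release below 0.0015 m and distance of each of label_roll, parcel_s3, tape_measure, glue_stick, stapler from where it was at the start of the episode below 0.015 m); the robot touches nothing.
It fails at once if the label roll is lifted, carried or shoved (more than 20 mm) (distance of label_roll from where it was at the start of the episode above 0.02 m).
It fails at once if a thing beside the printer is lifted, carried, shoved or knocked over (more than 20 mm) (distance of any of parcel_s3, tape_measure, glue_stick, stapler from where it was at the start of the episode above 0.02 m or angle between glue_stick's own z axis and vertical above 0.5 rad).
It fails at once if the fingers bang or lean on something with more than 60 N (contact force between the fingers and anything else above 60 N).
It also fails if it takes over 64 s, if anything falls off the work surface, if the arm or the gripper's body presses on something with over 40 N, if the wrist force passes 120 N, or if a joint passes its speed limit or range.

## Working session

There is one attempt and no reset: what is moved stays moved. The work goes in short steps, Python scripts to look and compute and a shell command to move; the robot and the scene stay as the last step left them, time stands still between calls to the robot, and variables do not carry over. Pictures are saved under pics/ and viewed, at most 10 in all, crops included, and the job is handed in when it is done.

```bash
mkdir -p pics
python3 - <<'E'
from bench import read_state, vision, job
import cv2
for n in("scene","top"):
    im=vision.read_camera(n); cv2.imwrite(f"pics/{n}0.png",im[:,:,::-1]); i=vision.camera_info(n); print(n,i)
s=read_state(); print(s["time"],s["tool_pos"],s["orientation"],s["width"],s["ft_force"])
E
```

```text
scene {'fov_y': 51.45212515561913, 'cx': 271.3390637460234, 'cy': 211.04653530208307, 'world_from_camera': array([[-0.66581012, -0.64419927,  0.37643615,  0.22284647],
       [-0.74609442,  0.57911455, -0.32858706,  0.47218797],
       [-0.00632411, -0.4996335 , -0.86621381,  0.81984529],
       [ 0.        ,  0.        ,  0.        ,  1.        ]])}
top {'fov_y': 52.96650776470918, 'cx': 278.90284409994774, 'cy': 211.9489679842397, 'world_from_camera': array([[-0.02781899, -0.98936143,  0.1427938 ,  0.41437246],
       [-0.99925777,  0.02371607, -0.03035547,  0.20377946],
       [ 0.02664603, -0.14353228, -0.98928685,  1.08254429],
       [ 0.        ,  0.        ,  0.        ,  1.        ]])}
0.1 [0.23230485 0.60646955 0.20468469] [[-9.33837482e-01  3.57697205e-01 -5.16082515e-04]
 [ 3.57697571e-01  9.33836243e-01 -1.52274363e-03]
 [-6.27445839e-05 -1.60659654e-03 -9.99998707e-01]] 0.09413881054097516 [ 1.07704642  0.29888018 -0.1953497 ]
```

View pics/scene0.png

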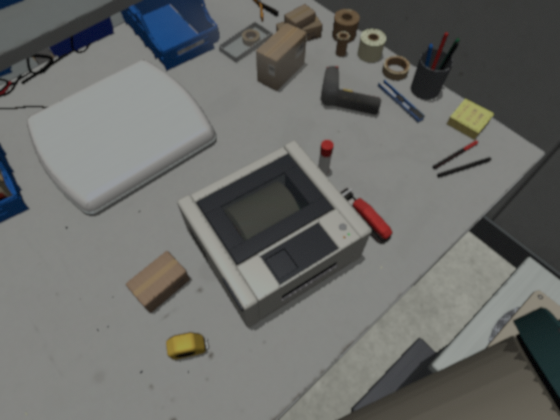

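View pics/top0.png

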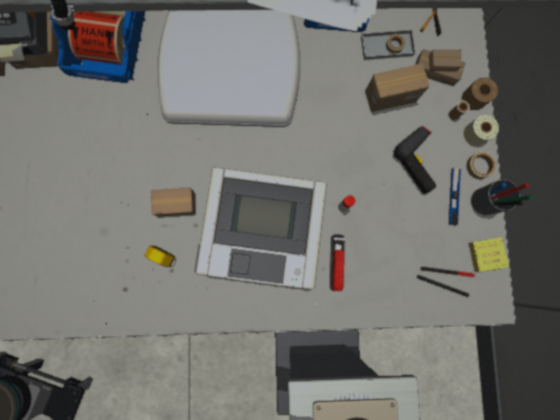

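The key's outline shows at the left (+y) end of the strip, at about (280,263) in the scene view and (241,264) in the top view. I'll enlarge both to get exact pixels.

Run:
```python
import cv2,numpy as np
a=cv2.imread("pics/scene0.png")[140:320,170:380]; b=cv2.imread("pics/top0.png")[160:295,190:335]
a=cv2.resize(a,None,fx=3.3,fy=3.3,interpolation=cv2.INTER_CUBIC);b=cv2.resize(b,None,fx=4,fy=4,interpolation=cv2.INTER_CUBIC)
f=lambda i:np.clip(255*(i/255.)**.6,0,255).astype('uint8')
cv2.imwrite("pics/sc.png",f(a));cv2.imwrite("pics/tc.png",f(b))
```

```text
(no output)
```

View pics/sc.png

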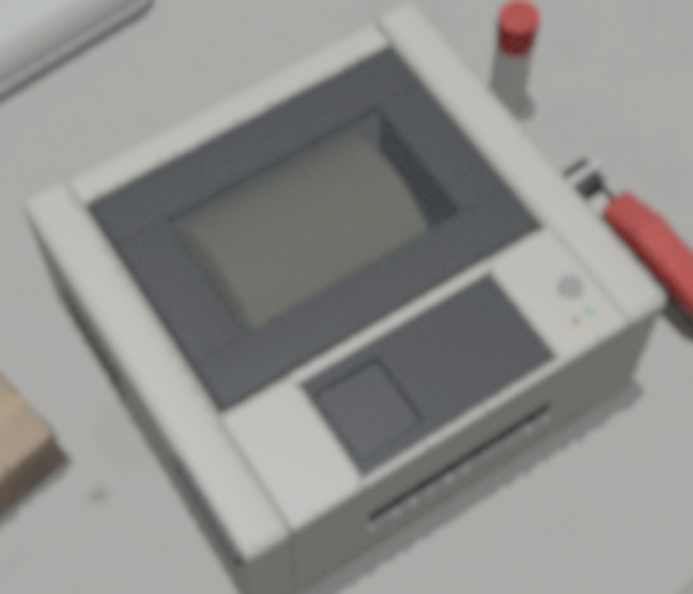

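View pics/tc.png

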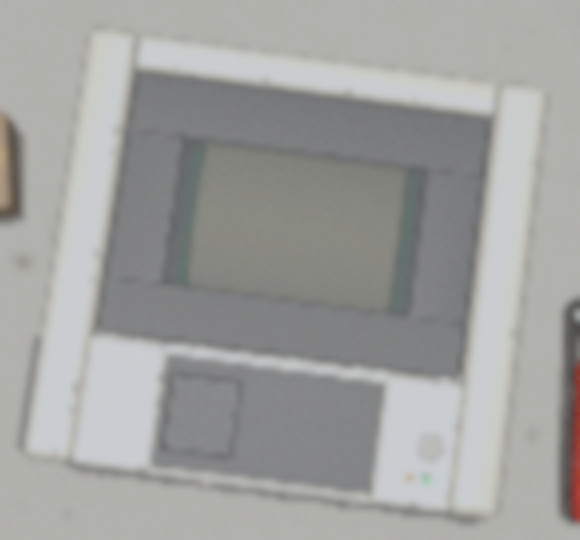

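The crops show the key at scene-crop (371,409) and top-crop (201,416), and the strip corners are clear in both. Next I'll triangulate these points.

```bash
cat > h.py <<'E'
import numpy as np
from bench import vision
C={n:vision.camera_info(n) for n in("scene","top")}
def ray(n,p):
    i=C[n];f=210/np.tan(np.radians(i["fov_y"]/2));T=i["world_from_camera"]
    d=T[:3,:3]@[(p[0]-i["cx"])/f,(p[1]-i["cy"])/f,1];return T[:3,3],d/np.linalg.norm(d)
def tri(rs):
    A=sum(np.eye(3)-np.outer(d,d) for o,d in rs);b=sum((np.eye(3)-np.outer(d,d))@o for o,d in rs)
    return np.linalg.solve(A,b)
def atz(r,z): o,d=r; return o+d*(z-o[2])/d[2]
E
python3 - <<'E'
from h import *
np.set_printoptions(precision=4,suppress=True)
P=dict(bl=((302,384),(167,356)),br=((491,275),(385,383)),fr=((553,355),(373,493)),fl=((363,472),(152,465)),key=((371,409),(201,416)),
 lfl=((222,409),(96,332)),lfr=((541,229),(462,375)),lbl=((90,205),(138,70)),lbr=((390,48),(492,115)))
R={}
for k,(a,b) in P.items():
    a=(np.array(a)+.5)/3.3-.5+[170,140];b=(np.array(b)+.5)/4-.5+[190,160]
    ra,rb=ray("scene",a),ray("top",b);z=.125
    R[k]=tri([ra,rb]);print(k,R[k],atz(ra,z),atz(rb,z))
m=np.mean([R[k] for k in("bl","br","fr","fl")],0)
yv=(R["lfl"]-R["lfr"]+R["lbl"]-R["lbr"]+R["bl"]-R["br"]+R["fl"]-R["fr"])[:2];yv/=np.linalg.norm(yv)
xv=np.array([yv[1],-yv[0]]);d=(R["key"]-m)[:2]
print("mid",m,"y",yv,"x",xv,"yaw",np.degrees(np.arctan2(xv[1],xv[0])),"key off",d@xv,d@yv)
o=m[:2]+.089*xv
print("origin",o,"hinge",o+.1*xv,"edge",o-.05*xv,"lidfrontmid",(R["lfl"]+R["lfr"])/2)
E
```

```text
bl [0.4701 0.2831 0.1263] [0.4693 0.2818 0.125 ] [0.4714 0.2842 0.125 ]
br [0.452  0.1603 0.1199] [0.4492 0.1618 0.125 ] [0.4529 0.1614 0.125 ]
fr [0.3924 0.1704 0.1238] [0.3928 0.1714 0.125 ] [0.3917 0.17   0.125 ]
fl [0.4105 0.2925 0.1308] [0.4118 0.2908 0.125 ] [0.4107 0.2933 0.125 ]
key [0.4361 0.2648 0.1236] [0.4346 0.2644 0.125 ] [0.4372 0.2655 0.125 ]
lfl [0.4854 0.3233 0.1288] [0.4865 0.3222 0.125 ] [0.486  0.3241 0.125 ]
lfr [0.4557 0.1159 0.1147] [0.4513 0.1204 0.125 ] [0.4563 0.1176 0.125 ]
lbl [0.6371 0.2983 0.1196] [0.6325 0.2986 0.125 ] [0.6371 0.299  0.125 ]
lbr [0.6069 0.0926 0.1149] [0.6003 0.0973 0.125 ] [0.606  0.0946 0.125 ]
mid [0.4312 0.2266 0.1252] y [0.1445 0.9895] x [ 0.9895 -0.1445] yaw -8.308995864689683 key off -0.0006682115490194611 0.038473190225855936
origin [0.5193 0.2137] hinge [0.6183 0.1993] edge [0.4698 0.221 ] lidfrontmid [0.4705 0.2196 0.1218]
```

The measurements agree with the text:

| Quantity | Measured | Expected |
|---|---|---|
| Strip height | 125 mm | 125 mm |
| Printer yaw | -8.3° | not given |
| Key centre | (0.4365, 0.264) | not given |
| Key offset along y | +38 mm | within ±38 mm |

I'll now move above the key with the fingers shut and their closing line along the printer's y.

```bash
python3 -m jog '[[1,0.0227,-0.0381,0,0,0,1.41],[1,0.0227,-0.0381,0,0,0,1.41],[1,0.0227,-0.0381,0,0,0,1.41],[1,0.0227,-0.0381,0,0,0,1.41],[1,0.0227,-0.0381,0,0,0,1.41],[1,0.0227,-0.0381,0,0,0,1.41],[1,0.0227,-0.0381,0,0,0,1.41],[1,0.0227,-0.0381,0,0,0,1.41],[1,0.0227,-0.0381,0,0,0,1.41],[1,0,0,-0.02,0,0,0],[1,0,0,0,0,0,0],[1,0,0,0,0,0,0]]' 10
```

```text
time: 1.6
tool_pos: [0.4365, 0.2648, 0.1857]
orientation: [[-0.99, 0.143, -0.0], [0.143, 0.99, 0.0], [0.0, 0.0, -1.0]]
ft_force: [-0.2, 0.7, 1.3]
width: 0.0004
grip_force: 0.0
```

```bash
python3 -m jog '[[1,0,-0.0005,-0.02,0,0,0],[1,0,0,-0.02,0,0,0],[1,0,0,-0.01,0,0,0],[1,0,0,0,0,0,0],[1,0,0,-0.004,0,0,0],[1,0,0,-0.004,0,0,0],[1,0,0,-0.003,0,0,0],[1,0,0,0,0,0,0],[1,0,0,0,0,0,0]]'
```

```text
time: 2.72
tool_pos: [0.4369, 0.2637, 0.1245]
orientation: [[-0.99, 0.144, 0.0], [0.144, 0.99, 0.0], [-0.0, 0.0, -1.0]]
ft_force: [-0.4, 0.4, -0.5]
width: 0.0008
grip_force: 0.0
```

```bash
python3 -m jog '[[1,0,0,-0.0015,0,0,0],[1,0,0,-0.001,0,0,0],[1,0,0,0,0,0,0],[1,0,0,0,0,0,0]]'; python3 -m jog '[[1,0,0,-0.001,0,0,0],[1,0,0,-0.001,0,0,0],[1,0,0,0,0,0,0],[1,0,0,0,0,0,0]]'
```

```text
time: 3.22
tool_pos: [0.437, 0.2637, 0.1221]
orientation: [[-0.99, 0.144, 0.0], [0.144, 0.99, 0.0], [-0.0, 0.0, -1.0]]
ft_force: [0.7, 0.8, 2.2]
width: 0.0005
grip_force: 1.1
time: 3.72
tool_pos: [0.4369, 0.2637, 0.1199]
orientation: [[-0.99, 0.144, 0.0], [0.144, 0.99, 0.0], [-0.0, 0.0, -1.0]]
ft_force: [0.8, -0.2, 1.3]
width: 0.0005
grip_force: 0.7
```

The force is spring-like and the tips are 5 mm below the strip, so they are on the key. I'll press a little further.

```bash
python3 -m jog '[[1,0,0,-0.001,0,0,0],[1,0,0,-0.0005,0,0,0],[1,0,0,0,0,0,0],[1,0,0,0,0,0,0]]'
python3 - <<'E'
from bench import vision
import cv2
cv2.imwrite("pics/s1.png",vision.read_camera("scene")[:,:,::-1])
E
```

```text
time: 4.22
tool_pos: [0.4369, 0.2637, 0.1186]
orientation: [[-0.99, 0.144, 0.0], [0.144, 0.99, 0.0], [-0.0, 0.0, -1.0]]
ft_force: [0.9, 0.6, 5.2]
width: 0.0011
grip_force: 2.0
```

View pics/s1.png

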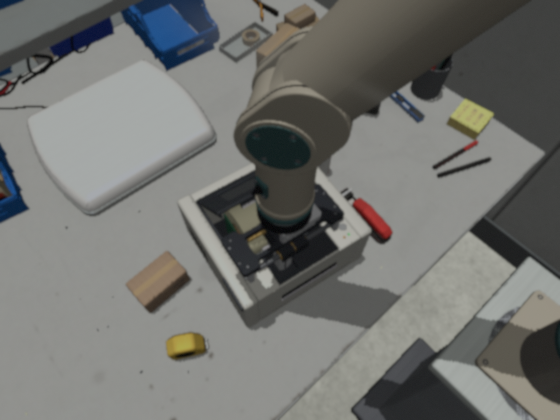

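The lid looks released, since the bay is showing near (220,225). I'll lift off, wait for the spring to finish, and move to the lid's mid-line.

```bash
python3 -m jog '[[1,0,0,0.01,0,0,0],[1,0,0,0.01,0,0,0],[1,0,0,0.02,0,0,0],[1,0,0,0.03,0,0,0],[1,0,0,0.027,0,0,0],[1,-0.0055,-0.0376,0,0,0,0],[1,0,0,0,0,0,0],[1,0,0,0,0,0,0],[1,0,0,0,0,0,0],[1,0,0,0,0,0,0]]'
python3 - <<'E'
from bench import vision
import cv2,numpy as np
a=vision.read_camera("scene")[100:360,130:430];b=vision.read_camera("wrist")
a=cv2.resize(a,(400,347));b=cv2.resize(b,(400,300))
cv2.imwrite("pics/s2.png",np.vstack([a[:300],b])[:,:,::-1])
E
```

```text
time: 5.52
tool_pos: [0.4311, 0.2267, 0.2153]
orientation: [[-0.99, 0.143, -0.0], [0.143, 0.99, 0.0], [0.0, -0.0, -1.0]]
ft_force: [0.1, 0.2, -0.1]
width: 0.0004
grip_force: 0.0
```

View pics/s2.png

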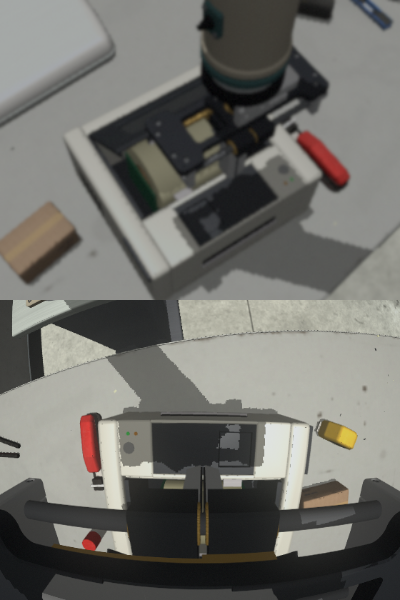

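The lid stands ajar and the fingers are clear in front of it. I'll lower them slightly and push along the printer's +x, watching the force.

```bash
python3 -m jog '[[1,0.0198,-0.0029,-0.013,0,0,0],[1,0.0198,-0.0029,0,0,0,0],[1,0.0198,-0.0029,0,0,0,0],[1,0.0099,-0.00145,0,0,0,0],[1,0.0099,-0.00145,0,0,0,0],[1,0.0099,-0.00145,0,0,0,0]]'; python3 -m jog '[[1,0.0099,-0.00145,0,0,0,0],[1,0.0099,-0.00145,0,0,0,0],[1,0.0099,-0.00145,0,0,0,0],[1,0.0099,-0.00145,0,0,0,0]]'
```

```text
time: 6.38
tool_pos: [0.5191, 0.2135, 0.2024]
orientation: [[-0.99, 0.143, -0.003], [0.143, 0.99, 0.0], [0.003, -0.0, -1.0]]
ft_force: [-1.9, 0.1, 2.2]
width: 0.0004
grip_force: 1.3
time: 6.88
tool_pos: [0.561, 0.2069, 0.2025]
orientation: [[-0.99, 0.144, 0.001], [0.144, 0.99, -0.0], [-0.001, 0.0, -1.0]]
ft_force: [-0.5, -0.2, 0.6]
width: 0.0004
grip_force: 0.3
```

Run:
```python
from bench import vision
import cv2,numpy as np
a=vision.read_camera("scene")[100:360,130:430];b=vision.read_camera("top")[120:320,160:400]
a=cv2.resize(a,(460,399));b=cv2.resize(b,(338,282))
c=np.zeros((399,800,3),np.uint8);c[:,:460]=a;c[:282,462:]=b
cv2.imwrite("pics/s3.png",c[:,:,::-1])
```

```text
(no output)
```

View pics/s3.png

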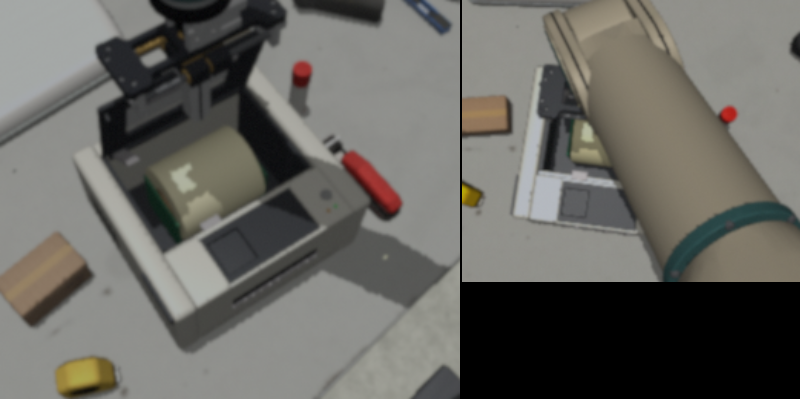

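The lid is being carried up at low force. I'll keep pushing.

```bash
python3 -m jog '[[1,0.0099,-0.00145,0,0,0,0],[1,0.0099,-0.00145,0,0,0,0],[1,0.0099,-0.00145,0,0,0,0],[1,0.0099,-0.00145,0,0,0,0],[1,0.0099,-0.00145,0,0,0,0]]'; python3 -m jog '[[1,0.008,-0.0012,0,0,0,0],[1,0.006,-0.0009,0,0,0,0],[1,0,0,0,0,0,0],[1,0,0,0,0,0,0],[1,0,0,0,0,0,0]]'
```

```text
time: 7.6
tool_pos: [0.6102, 0.1997, 0.2024]
orientation: [[-0.99, 0.144, 0.0], [0.144, 0.99, -0.0], [-0.0, -0.0, -1.0]]
ft_force: [-0.2, 1.1, -0.0]
width: 0.0006
grip_force: 0.1
time: 8.22
tool_pos: [0.6232, 0.198, 0.2026]
orientation: [[-0.99, 0.143, -0.0], [0.143, 0.99, 0.0], [0.0, 0.0, -1.0]]
ft_force: [-0.2, 0.4, 0.3]
width: 0.0002
grip_force: 0.0
```

Run:
```python
from bench import vision
import cv2,numpy as np
a=vision.read_camera("scene")[20:360,130:430];b=vision.read_camera("wrist")
a=cv2.resize(a,(352,399));b=cv2.resize(b,(448,336))
c=np.zeros((399,800,3),np.uint8);c[:,:352]=a;c[:336,352:]=b
cv2.imwrite("pics/s4.png",c[:,:,::-1])
```

```text
(no output)
```

View pics/s4.png

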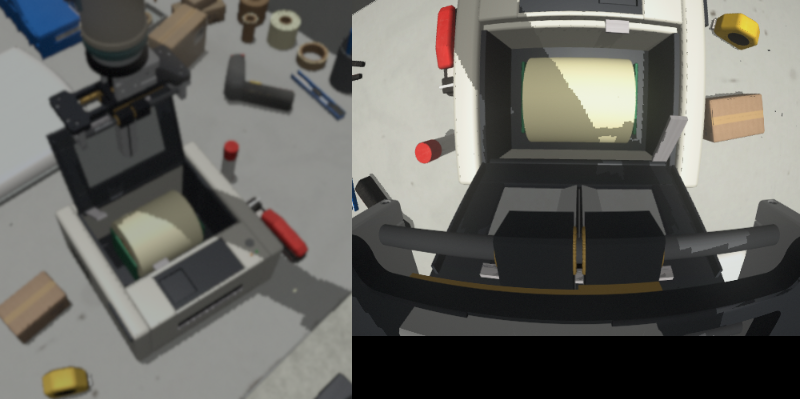

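The lid leans back with no load on the fingers. A small extra nudge will make sure of it, then I'll back off and check.

```bash
python3 -m jog '[[1,0.004,-0.0006,0,0,0,0],[1,0.004,-0.0006,0,0,0,0],[1,0,0,0,0,0,0],[1,0,0,0,0,0,0]]'; python3 -m jog '[[1,-0.0099,0.00145,0,0,0,0],[1,-0.0198,0.0029,0,0,0,0],[1,-0.0297,0.0043,0,0,0,0],[1,-0.0297,0.0043,0,0,0,0],[1,-0.0297,0.0043,0.01,0,0,0],[1,-0.0297,0.0043,0.02,0,0,0],[1,-0.0297,0.0043,0.02,0,0,0],[1,-0.02,0.04,0.01,0,0,0],[1,0,0.05,0,0,0,0],[1,0,0.05,0,0,0,0],[1,0,0.05,0,0,0,0],[1,0,0,0,0,0,0]]'
python3 - <<'E'
from bench import vision
import cv2,numpy as np
a=vision.read_camera("scene")[0:360,100:430];b=vision.read_camera("top")[100:320,160:400]
a=cv2.resize(a,(366,399));b=cv2.resize(b,(434,398))
c=np.zeros((399,800,3),np.uint8);c[:,:366]=a;c[:398,366:]=b
cv2.imwrite("pics/s5.png",c[:,:,::-1])
E
```

```text
time: 8.82
tool_pos: [0.6314, 0.1966, 0.2024]
orientation: [[-0.99, 0.144, -0.0], [0.144, 0.99, 0.0], [0.0, -0.0, -1.0]]
ft_force: [0.1, -0.3, 0.7]
width: 0.0001
grip_force: 0.0
time: 10.32
tool_pos: [0.4305, 0.4169, 0.262]
orientation: [[-0.991, 0.137, -0.001], [0.137, 0.991, 0.002], [0.002, 0.002, -1.0]]
ft_force: [-0.7, -1.3, -0.3]
width: 0.001
grip_force: 0.0
```

View pics/s5.png

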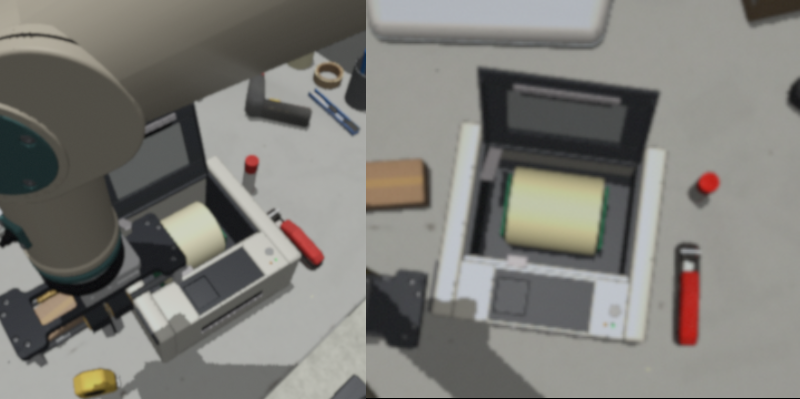

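The lid leans back open, the key is out, and the roll and side items are in place. I'll check the lid angle from the edge pixel, mid (568,80) in the right panel, and hand in if it agrees.

Run:
```python
from h import *
from scipy.optimize import brentq
from bench import job
r=ray("top",(160+202/1.808,100+80/1.81)); h=np.array([.6183,.1993]);x=np.array([.9895,-.1445])
e=lambda t:(atz(r,.121+.15*np.sin(t))[:2]-h)@x+.15*np.cos(t)
t=brentq(e,1.2,2.5);print(t)
if t>1.83: print(job.finish_job())
```

```text
1.9382691231180362
the job is handed in; nothing more can be done
None
```

The label printer is open and the job is handed in. The key was pressed, and the lid was pushed back to about 1.94 rad by camera (1.92 is its stop). The roll and the things beside the printer look undisturbed, and the arm is clear.

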